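# Take apart the sterilised stack

### The job

Take the sterilised stack apart from the top down: stand the little cup upright in the round dish, shingle the three loose lids in a straight row along the middle of the drying tray, and set the closed box flat in the rectangular dish, lengthwise. For the row, lay the smallest lid flat and lengthwise about 1 cm from the tray's tall end stop, then the middle lid in line with its near end resting on top of the smallest, then the largest likewise on top of the middle one, each overlapping the one before by about 2 cm with its other end down on the tray floor. Leave the bottle and the beaker alone.

Things in the scene. Friction and masses are not known exactly. Their poses are not given: they have to be found in the camera images.
- cup: small straight open stainless-steel cup, 32 mm outside diameter, 34 mm high, wall 3 mm, about 60 g; top of the stack, standing on the smallest lid. Origin: centre of its underside, z up.
- lid_small: the smallest of three loose flat stainless-steel lids, a solid rounded slab 56 x 38 x 10 mm (x long side, y, z). Origin: centre of the underside, z up. It starts lying on the middle lid, under the cup, lengthwise along it within about 3 degrees and centred to about 3 mm. About 60 g.
- lid_medium: the middle-sized of three loose flat stainless-steel lids, a solid rounded slab 74 x 47 x 10 mm (x long side, y, z). Origin: centre of the underside, z up. It starts lying on the largest lid, under the smallest, lengthwise along it within about 3 degrees and centred to about 3 mm. About 80 g.
- lid_large: the largest of three loose flat stainless-steel lids, a solid rounded slab 92 x 56 x 10 mm (x long side, y, z). Origin: centre of the underside, z up. It starts lying on the closed box, under the middle lid, lengthwise along it within about 3 degrees and centred to about 3 mm. About 110 g.
- box: closed dark-steel instrument box, a plain rounded block 124 x 68 x 36 mm (x long side, y, z), about 0.4 kg, its lid does not come off; bottom of the stack, standing on the table. Grip it across the 68 mm. Origin: centre of its underside, z up.
- tray: shallow aluminium drying tray, fixed, 237 x 130 mm outside, 225 x 120 mm inside, floor 4 mm above the table, three rims rising 8 mm above the floor; the short wall at its +x end is the dark end stop, rising 22 mm above the floor, inner face at x = +112.5 mm. Origin: centre of its underside on the table; x runs along its length towards the stop, z up. It can point any way.
- box_dish: shallow grey enamelled rectangular dish for the box, fixed to the table, 160 x 104 mm outside, 148 x 92 mm inside (x long side), floor 4 mm above the table, rim rising 6 mm above the floor. Origin: centre of its underside.
- cup_dish: shallow grey enamelled round dish for the cup, fixed to the table, 66 mm outside diameter at the rim, about 56 mm inside, floor 4 mm above the table, rim rising 6 mm above the floor. Origin: centre of its underside.
- bottle: bystander: glass bottle with a cork-coloured stopper, 64 mm diameter, 150 mm high, standing beyond the work on the left (+y). Origin: centre of its underside. Not to be disturbed.
- beaker: bystander: empty glass beaker, 66 mm diameter, 85 mm high, standing beyond the work on the right (-y). Origin: centre of its underside. Not to be disturbed.

How it is judged:
By the outcome, as a careful person would: the job done as asked, in the order asked, and still so for the second after the job is handed in, with the robot touching nothing.
It also fails if it takes over 128 s, if anything falls off the work surface, if the arm or the gripper's body presses on something with over 40 N, if the wrist force passes 120 N, or if a joint passes its speed limit or range.

### The arm

A 6-joint arm with a two-finger parallel gripper is mounted at the origin on the work surface. World frame = base frame: x ahead of the robot, y to its left, z up, the work surface at z = 0. Lengths are in mm, angles in degrees, forces in N, time in s.
With the tool pointing down it reaches from about 350 to 950 mm from the base axis. Payload 17.4 kg.
Tool frame: the origin (TCP) lies midway between the tips of the shut fingers; the grasp point (between the pads) lies 19 mm behind it; z points along the fingers, y is the line along which they close (so a half turn about z gives the same grasp; the last joint's range is limited). The gripper opens to 93 mm and grips with 3 to 60 N. Pads are 15 mm wide; open, the fingers measure 128 mm over their backs; the gripper's body (75 mm by 188 mm) begins 65 mm behind the grasp point.
Start: joints at [-74.301, 6.646, 82.598, -0, 90.757, -2.166], TCP at [207.062, -642.462, 218.646] pointing down, gripper open.
Joint ranges: [-162.19, 162.19], [-47.58, 125.68], [4.15, 143.07], [-65.23, 245.23], [0.69, 171.88], [-170.13, 170.13]. Speed limits (degrees/s): [108.29, 108.29, 127.2, 180, 180, 180].

### API

Orientations are given as [roll, pitch, yaw] about the fixed x, y, z axes, in that order (R = Rz(yaw) Ry(pitch) Rx(roll)).
In Python, from rig import telemetry, cams, order gives the robot as it stands.
- The arm moves only by the shell command python3 -m handwheel 'ROWS' [FORCE]. ROWS is JSON, one flat list of numbers, 5 for each row, row after row: the shift along the world's x, y, z in mm, then the turn about the world's z in degrees, then the opening, from 0 (shut) to 1 (fully open). A call has 1 to 10 rows; each row is the pose to reach, as a shift and turn from the pose commanded when the call began; what a row does not reach only later rows make up. A row lasts 1/10 s, in which the tool goes at most 50 mm and 8.59 degrees, less where a joint would pass 70% of its speed; a pose out of reach is approached as far as the arm can. A call with a gripper value outside its range is refused whole. The fingers move at their own pace and stop on an object; FORCE is the grip in N (left out, the last holds). Time passes only in rows, so rows that repeat a pose let the fingers close. It gives the time, the measured TCP pose, the force, the opening and the grip force at its end, in the units of the state.
- telemetry.sense(): the state, without advancing time (a new reading comes with each control period).
- cams.camera(name): name is "side" or "top"; returns a dict with "frame" (400x640x3 uint8, red, green, blue), "K" (3x3 intrinsics, pixels), "T" (4x4, takes a point from camera to world coordinates). Camera axes: x right, y up, looking along -z (the intrinsics and any distortion apply to the point x, -y, -z); pixel columns grow to the right and rows downward; lengths in mm; the calibration is good to about 2 mm. A picture is of the moment at which its call begins. There is no depth.
- order.finish_job(): hands the job in; it is judged then, once.
Trained networks look in a picture, given as the dict that the camera call returned (one of the last four; its "shot" number tells which), for a name from the list of things; names that differ only in an ending like _2 or _b are one class to them, and where a whole thing is asked for, a point or a joint stands for the part that bears it (a point fixed in the world has none). Each returns a list of dicts, best first, with "p" (0 to 1); they miss things now and then, are a little off and sometimes report something else, mostly with a low value. They report only what shows in the picture. A call takes as long as a camera call.
- cams.search_frame(query, picture): "location" ([column, row] in pixels, amid what is visible of it).
The state is a dict: "time": time; "joints": joint angles; "qvel": joint speeds; "joint_efforts": joint torques, N m; "eef_pos": TCP position; "eef_rot": TCP orientation; "wrist_force": force on the tool from outside, world axes, zero at the start; "moment": the same for the moment, N m; "gripper_width": finger opening in mm; "grasp_force": force on a finger pad.
Only numpy, scipy, OpenCV 4.12 (cv2) and the standard library are available. Lean on these libraries where they do the work, as an engineer would, in place of code of your own. Each camera call takes 0.05 s, during which the arm holds its last target. There are 200 camera calls.

## Working session

There is one attempt and no reset: what is moved stays moved. The work goes in short steps, Python scripts to look and compute and a shell command to move; the robot and the scene stay as the last step left them, time stands still between calls to the robot, and variables do not carry over. Pictures are saved under pics/ and viewed, at most 14 in all, crops included, and the job is handed in when it is done.

```bash
ls; mkdir -p pics
python3 - <<'E'
from rig import telemetry,cams
import cv2
print(telemetry.sense())
for n in("top","side"):
    p=cams.camera(n); cv2.imwrite(f"pics/{n}0.png",p["frame"][:,:,::-1]); print(n,p["K"],p["T"],p.keys())
    for q in "cup lid_small lid_medium lid_large box tray box_dish cup_dish bottle beaker".split():
        print(q,[(r["location"],round(r["p"],2)) for r in cams.search_frame(q,p)[:2]])
E
```

```text
pics
{'time': 0.0, 'joints': array([-7.43017304e+01,  6.67467903e+00,  8.26366350e+01,  9.30171897e-04,
        9.07569065e+01, -2.16422234e+00]), 'qvel': array([ 0.02138169, -0.05937439,  0.03264574, -0.03459091,  0.06899253,
       -0.04611326]), 'joint_efforts': array([-2.71048375e-04, -7.21252441e+01, -6.22616172e+01,  7.80309225e-02,
        2.37403577e-02, -1.38972800e-04]), 'eef_pos': array([ 207.00129286, -642.25279505,  217.88902589]), 'eef_rot': array([-1.79931863e+02, -3.50570824e-03,  1.78625016e+01]), 'wrist_force': array([-0.67630437, -0.50412763, -0.55199679]), 'moment': array([-0.04861241, -0.05830711, -0.00642976]), 'grasp_force': 0.0, 'gripper_width': 93.1467267151741}
top [[371.14783746   0.         324.21370373]
 [  0.         371.14783746 199.07933492]
 [  0.           0.           1.        ]] [[-9.04382011e-02  9.68241564e-01 -2.33086263e-01  4.39018655e+02]
 [-9.95900044e-01 -8.83982114e-02  1.92057050e-02  1.40108468e+01]
 [-2.00864689e-03  2.33867549e-01  9.72266391e-01  7.94521537e+02]
 [ 0.00000000e+00  0.00000000e+00  0.00000000e+00  1.00000000e+00]] dict
[... 522 characters left out ...]
35789086e-01  2.22113056e-01 -2.73796598e-01  3.26052442e+02]
 [-3.52546639e-01  5.96368437e-01 -7.21148775e-01 -7.01561562e+02]
 [ 3.10709060e-03  7.71369223e-01  6.36380285e-01  6.83652520e+02]
 [ 0.00000000e+00  0.00000000e+00  0.00000000e+00  1.00000000e+00]] dict_keys(['frame', 'K', 'T', 'shot'])
cup [([339.5, 291.6], 0.55), ([271.6, 233.2], 0.42)]
lid_small [([341.9, 302.3], 0.72)]
lid_medium [([336.8, 303.8], 0.68), ([253.6, 168.1], 0.48)]
lid_large [([346.8, 315.9], 0.87)]
box [([344.0, 323.2], 0.73)]
tray [([253.1, 165.4], 0.82)]
box_dish [([344.2, 207.2], 0.92)]
cup_dish [([269.9, 231.9], 0.79), ([340.3, 302.3], 0.61)]
bottle [([346.6, 141.6], 0.89)]
beaker [([427.2, 249.1], 0.69)]
```

View pics/top0.png

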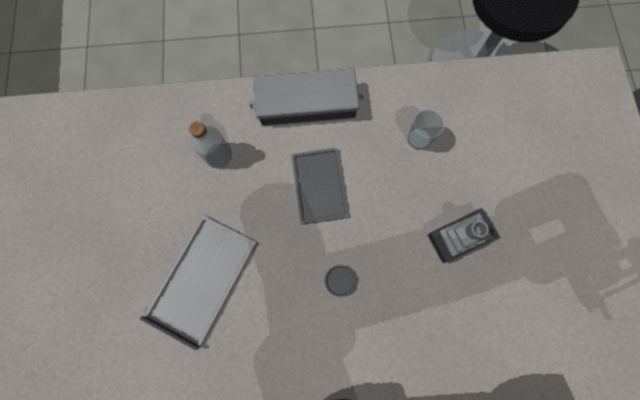

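View pics/side0.png

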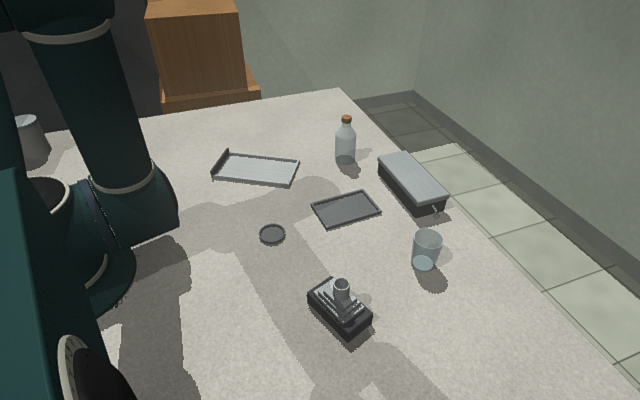

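The top view shows the stack at about (464,236), the cup dish at (341,281) and the box dish at (321,186). The tray's corners are about (207,217), (257,243), (200,346) and (146,318), with the stop at lower left. The side view agrees: stack (340,310), tray (255,168), no obstructions. I'll enlarge the crops to read the corners.

Run:
```python
import cv2,numpy as np
t=cv2.imread("pics/top0.png");s=cv2.imread("pics/side0.png")
def crop(i,x,y,w,h,f):
    c=cv2.resize(i[y:y+h,x:x+w],None,fx=f,fy=f,interpolation=cv2.INTER_CUBIC)
    c=np.clip(c.astype(float)*1.6,0,255).astype('uint8')
    for k in range(0,w,10):
        cv2.line(c,(k*f,0),(k*f,5),(0,0,255));cv2.putText(c,str(x+k),(k*f,14),0,.32,(0,0,255))
    for k in range(0,h,10):
        cv2.line(c,(0,k*f),(5,k*f),(0,0,255));cv2.putText(c,str(y+k),(6,k*f+4),0,.32,(0,0,255))
    return c
cv2.imwrite("pics/a.png",np.hstack([crop(t,424,200,80,70,5),crop(s,300,270,80,80,5)[:350]]))
cv2.imwrite("pics/b.png",np.hstack([crop(t,135,210,130,145,4),crop(t,286,145,66,145,4)]))
```

```text
(no output)
```

View pics/a.png

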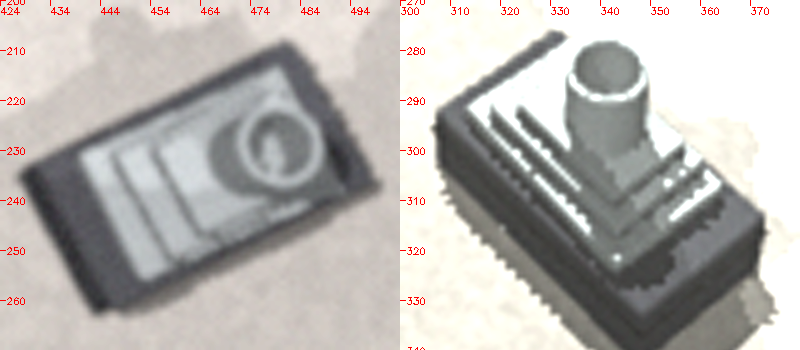

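View pics/b.png

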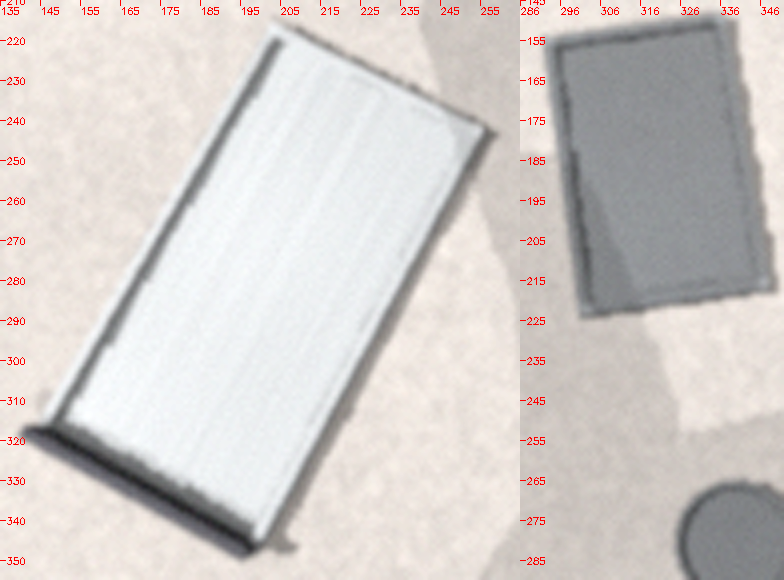

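Crop a: box outline corners in the top view are (428,234), (482,208), (500,237) and (444,262), with the cup rim at (480,230). In the side view the box top corners are (308,292), (332,276), (372,313) and (349,334). Crop b: tray far corners (203,215) and (258,242), stop (140,317) to (196,349); box dish corners (293,154), (340,150), (350,217), (301,224).

```bash
cat > h.py <<'E'
import numpy as np, cv2
from scipy.optimize import least_squares
from rig import telemetry,cams
def proj(p,P):
    T=np.linalg.inv(p["T"]);c=np.atleast_2d(P)@T[:3,:3].T+T[:3,3]
    u=c*[1,-1,-1]@p["K"].T
    return u[:,:2]/u[:,2:]
def ray(p,px,z):
    d=np.linalg.inv(p["K"])@[px[0],px[1],1]; d=p["T"][:3,:3]@(d*[1,-1,-1]); o=p["T"][:3,3]
    return o+d*(z-o[2])/d[2]
def blk(l,w,z0,z1): return np.array([[sx*l/2,sy*w/2,z] for sx in(1,-1) for sy in(1,-1) for z in(z0,z1)])
def place(V,q):
    a=np.radians(q[2]);c,s=np.cos(a),np.sin(a)
    return V@np.array([[c,s,0],[-s,c,0],[0,0,1]])+[q[0],q[1],0]
def fit(obs,V,q0):
    """obs: (picture, pixel); nearest projected model vertex"""
    def f(q):
        W=place(V,q);r=[]
        for p,u in obs:
            d=proj(p,W)-u; r+=list(d[np.argmin((d**2).sum(1))])
        return r
    s=least_squares(f,q0,loss="soft_l1",x_scale=[10,10,5]);return s.x,np.round(np.reshape(s.fun,(-1,2)),1).tolist()
E
python3 - <<'E'
from h import *
t=cams.camera("top");s=cams.camera("side")
S=[(428.4,234.4),(481.6,208),(499.6,237.2),(444,262.4)];D=[(307.6,292.4),(332,276.4),(372.4,313),(349,333.6)]
V=blk(124,68,0,36); Vt=blk(124,68,36,36)
print("box top",fit([(t,u) for u in S],V,[398,-250,20]));print("box side",fit([(s,u) for u in D],Vt,[398,-250,20]))
print("both",fit([(t,u) for u in S]+[(s,u) for u in D],V,[398,-250,20]))
print("cup",ray(t,(480.2,229.6),100),ray(s,(341.4,283.6),100))
Vtr=np.vstack([blk(237,130,0,12),blk(237,130,26,26)[:4]])
print("tray",fit([(t,u) for u in[(203,215),(258,242.5),(140.5,317.5),(195.5,349),(200.5,346)]],Vtr,[360,260,120]))
print("bd",fit([(t,u) for u in[(293,154.5),(339.75,150),(350.5,217.5),(301.5,224.5)]],blk(160,104,10,10),[480,20,5]))
for p,u in((t,(342.8,283.3)),(s,(269.9,231.9))):print("cd",ray(p,u,8))
for n,p in(("bottle",((t,(210,144.3)),(s,(346.6,141.6)))),("beaker",((t,(425.7,126.6)),(s,(427.2,249.1))))):print(n,[ray(a,u,40) for a,u in p])
print("box dish side",ray(s,(344.2,207.2),8),"tray side",ray(s,(253.1,165.4),8),ray(t,(202.7,282),8))
E
```

```text
box top (array([ 457.60008988, -278.34375749,   -4.38914113]), [[15.1, 3.0], [0.5, 26.5], [-17.5, -2.7], [-0.5, -25.0]])
box side (array([ 522.608031  , -282.19379564,  -69.93628894]), [[-0.9, -0.3], [-0.3, -1.5], [2.0, 0.4], [-0.0, 0.5]])
both (array([ 516.18586813, -298.42133335,   52.38399468]), [[5.3, 1.5], [-27.5, -1.8], [0.2, 2.9], [-10.3, -26.5], [23.9, -0.2], [-0.2, 5.1], [-9.8, -13.0], [0.2, 9.3]])
cup [ 519.82359549 -287.2837928   100.        ] [ 522.15795454 -286.08929115  100.        ]
tray (array([481.46212435, 269.10924934, 147.67181933]), [[0.1, -0.5], [-1.2, 0.2], [1.1, -0.3], [1.1, -0.4], [-1.9, 1.7]])
bd (array([657.69747434,   2.54556095,   2.43104663]), [[0.4, 0.1], [-0.3, -1.2], [-0.5, 0.7], [0.4, 0.1]])
cd [445.80246128 -23.58729709   8.        ]
cd [448.74205928 -11.77568832   8.        ]
bottle [array([764.15348602, 234.79359315,  40.        ]), array([774.73170873, 267.17642681,  40.        ])]
beaker [array([ 762.45943564, -237.28317715,   40.        ]), array([ 761.01767201, -222.04645507,   40.        ])]
box dish side [658.11868034  10.15247329   8.        ] tray side [474.23625818 286.96337847   8.        ] [474.64306257 264.90386252   8.        ]
```

Run:
```python
import cv2,numpy as np
s=cv2.imread("pics/side0.png")
x,y,w,h,f=205,140,180,110,4
c=cv2.resize(s[y:y+h,x:x+w],None,fx=f,fy=f,interpolation=cv2.INTER_CUBIC)
for k in range(0,w,10):
    cv2.line(c,(k*f,0),(k*f,5),(0,0,255));cv2.putText(c,str(x+k),(k*f,14),0,.32,(0,0,255))
for k in range(0,h,10):
    cv2.line(c,(0,k*f),(5,k*f),(0,0,255));cv2.putText(c,str(y+k),(6,k*f+4),0,.32,(0,0,255))
cv2.imwrite("pics/c.png",c)
```

```text
(no output)
```

View pics/c.png

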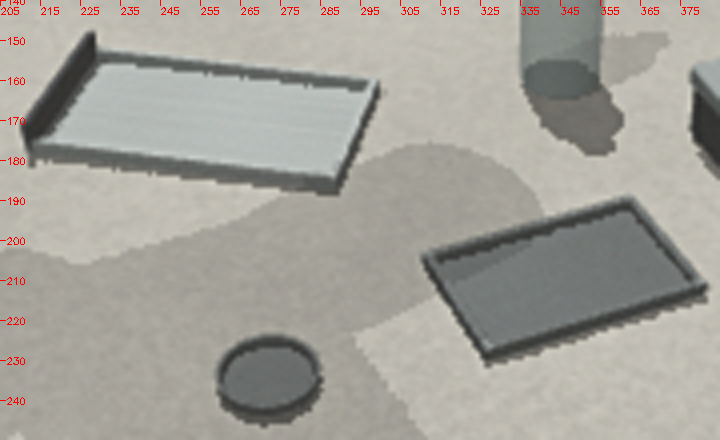

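Crop c, side view: the tray stop runs (228,148) to (210,172), tray right end (300,160) to (290,185). The box dish corners are (310,204), (363,189), (382,212) and (327,228), and the cup dish centre is (272,233). The two views disagree by more than 2 mm away from the centre, so I'll fit distortion jointly.

```bash
cat > cal.py <<'E'
from h import *
t=cams.camera("top");s=cams.camera("side")
def projd(p,P,e):  # e: k1, rotvec(3) deg, trans(3) mm
    T=np.linalg.inv(p["T"]);c=np.atleast_2d(P)@T[:3,:3].T+T[:3,3]
    c=c@cv2.Rodrigues(np.radians(e[1:4]))[0].T+e[4:7]
    n=c[:,:2]*[1,-1]/-c[:,2:]; n=n*(1+e[0]*(n**2).sum(1,keepdims=True))
    return n*[p["K"][0,0],p["K"][1,1]]+p["K"][:2,2]
Vb=blk(124,68,0,36);Vtr=np.vstack([blk(237,130,0,12),blk(237,130,26,26)[:4]]);Vd=blk(160,104,10,10)
I=np.array
O=[(Vb,{0:[(481.6,208),(499.6,237.2),(428.4,234.4),(444,262.4)],1:[(307.6,292.4),(332,276.4),(372.4,313),(349,333.6)]},[520,-275,-70]),
(Vtr,{0:[(203,215),(258,242.5),(140.5,317.5),(195.5,349)],1:[(228.25,148),(210.5,172),(213,181.25),(290,188.25),(300,160.5),(289.5,184.5)]},[481,269,147.7]),
(Vd,{0:[(293,154.5),(339.75,150),(350.5,217.5),(301.5,224.5)],1:[(310.5,204.5),(363,189.25),(381.75,211.75),(327,228)]},[657,3,2.4]),
(I([[0,0,10.]]),{0:[(341.5,281)],1:[(272.3,233.25)]},[446,-20,0]),
(I([[0,0,100.]]),{0:[(480.2,229.6)],1:[(341.4,283.6)]},[520,-287,0])]
def run(mode):
    def f(v):
        E=v[:14].reshape(2,7);r=[]
        for i,(V,ob,_) in enumerate(O):
            W=place(V,v[14+3*i:17+3*i])
            for k,p in((0,t),(1,s)):
                U=projd(p,W,E[k])
                for u in ob[k]:
                    d=U-u;r+=list(d[np.argmin((d**2).sum(1))])
        sg=I([.15 if mode else 1e-4,.3,.3,.3,2,2,2]); sg=np.where(np.arange(7)==0,sg,sg)
        return np.r_[r,(E/sg).ravel()]
    v0=np.r_[np.zeros(14),np.ravel([o[2] for o in O])]
    # start: long side of the box mirrored if needed
    sol=least_squares(f,v0,loss="soft_l1",x_scale=np.r_[[.05,.1,.1,.1,1,1,1]*2,[10,10,5]*5])
    return sol,f(sol.x)
if __name__=="__main__":
    np.set_printoptions(suppress=True,precision=2,linewidth=150)
    for m in(0,1):
        so,r=run(m);print(m,so.cost);print(so.x[:14].reshape(2,7));print(so.x[14:].reshape(-1,3))
    print(r[:-14].reshape(-1,2).round(1).tolist())
    np.save("cal.npy",so.x)
E
python3 cal.py
```

```text
0 14.468422068375084
[[ 0.   -0.11 -0.11 -0.03  1.    0.11  0.42]
 [-0.   -0.1  -0.08  0.26 -0.25  0.1  -1.2 ]]
[[ 521.65 -280.93  -70.14]
 [ 482.66  271.79  147.66]
 [ 659.67    5.43    2.79]
 [ 452.16  -18.53    3.91]
 [ 521.38 -284.72   66.79]]
1 13.12112017238639
[[ 0.01 -0.1   0.03 -0.09  0.38  0.02 -0.23]
 [-0.1  -0.01 -0.01  0.21 -0.17  0.09 -0.38]]
[[ 521.57 -284.63  -70.19]
 [ 482.35  268.6   147.72]
 [ 659.62    2.8     2.83]
 [ 452.07  -21.25   -4.88]
 [ 521.49 -287.22  -26.42]]
[[2.2, -0.5], [1.4, -0.3], [-1.5, 0.4], [-1.6, 1.4], [-0.5, 0.1], [0.0, -0.9], [1.9, 0.2], [-0.1, -0.1], [0.2, -0.5], [-1.1, 0.3], [0.5, 0.1], [0.7, 0.0], [-0.1, 0.3], [0.8, -0.5], [-0.2, -2.7], [-0.6, 0.0], [0.3, -0.5], [-0.4, 0.5], [0.1, 0.1], [-0.8, -1.5], [-0.5, 0.3], [0.4, -0.1], [-0.0, -0.2], [0.2, 0.3], [0.1, 0.3], [-0.7, 1.1], [-0.2, 0.0], [0.1, 0.4], [-0.0, 0.1], [0.1, 0.0]]
```

```bash
python3 -m handwheel '[40,45,0,8,1, 80,90,0,16,1, 120,135,-10,24,1, 160,180,-20,32,1, 200,225,-30,40,0.7, 240,270,-40,48,0.7, 270,305,-50,56,0.7, 295,335,-60,64,0.7, 308,350,-65,72,0.7, 314.5,356.5,-68,80,0.7]'; python3 -m handwheel '[0,0,-10,8,0.7, 0,0,-15,12.1,0.7, 0,0,-15,12.1,0.7,0,0,-15,12.1,0.7]'; python3 -c "
from rig import telemetry as t
s=t.sense();print(s['eef_pos'],s['eef_rot'],s['wrist_force'])
from h import *
p=cams.camera('top');cv2.imwrite('pics/d.png',cv2.resize(p['frame'][150:300,400:600,::-1],None,fx=4,fy=4))"
```

```text
time: 2.3
eef_pos: [523.0, -283.3, 150.1]
eef_rot: [180.0, -0.0, 98.3]
wrist_force: [0.4, -0.2, -0.7]
gripper_width: 65.1
grasp_force: 0.0
time: 2.7
eef_pos: [521.6, -286.1, 135.9]
eef_rot: [180.0, 0.0, 109.8]
wrist_force: [0.2, 0.0, 0.5]
gripper_width: 64.9
grasp_force: 0.0
[ 521.55638967 -286.08119225  135.91454702] [1.79992405e+02 6.80491468e-03 1.09812968e+02] [0.24896286 0.02623703 0.46006779]
```

View pics/d.png

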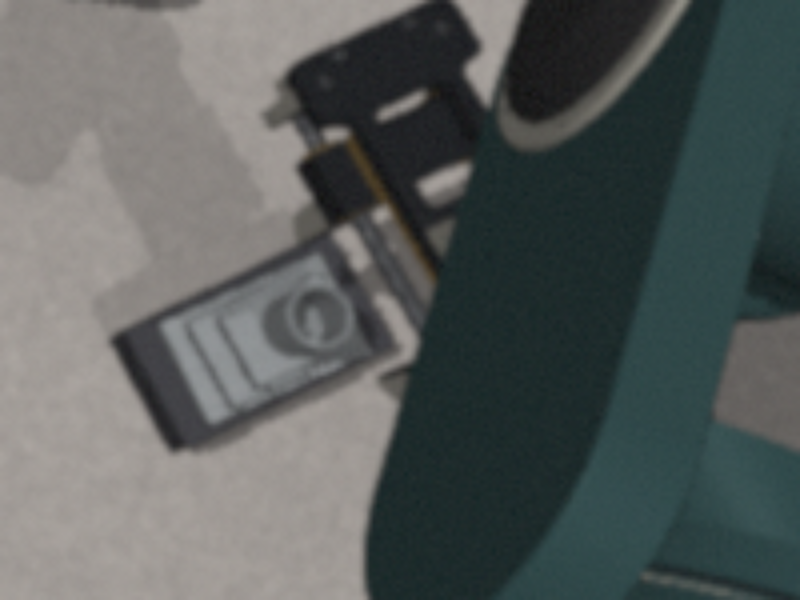

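```bash
python3 -c "
from h import *
p=cams.camera('side');x,y=270,190
c=cv2.resize(p['frame'][y:y+150,x:x+150,::-1],None,fx=4,fy=4).copy()
for P in([521.5,-286,136],[521.5,-286,100],[521.5,-286,66]):
    u=(proj(p,P)[0]-[x,y]+.5)*4;cv2.circle(c,(int(u[0]),int(u[1])),4,(0,0,255),-1);print(P,u)
cv2.imwrite('pics/e.png',c)"
```

```text
[521.5, -286, 136] [288.89067627 326.37614624]
[521.5, -286, 100] [286.22658215 376.6531774 ]
[521.5, -286, 66] [283.86068728 421.30256479]
```

View pics/e.png

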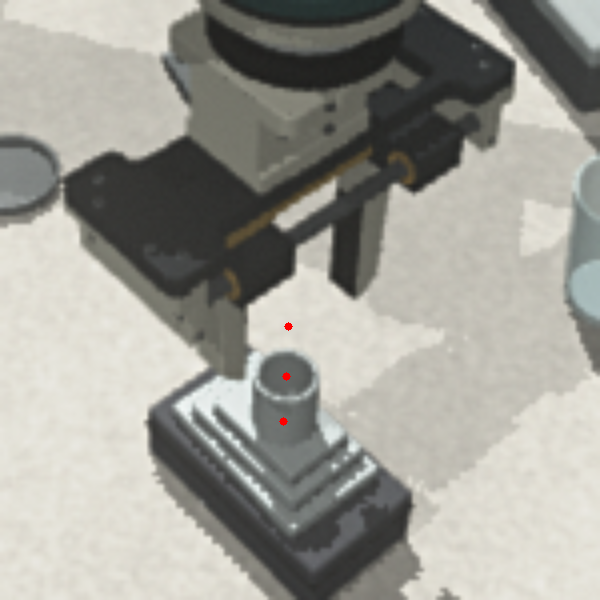

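The side crop shows both fingers straddling the cup: tips at crop (232,375) and (352,293), midpoint about (292,334), where the projected TCP is (289,326). The two agree, so I'll grasp.

```bash
python3 -m handwheel '[0,0,-25,0,0.7, 0,0,-45,0,0.7, 0,0,-55,0,0.7, 0,0,-58.5,0,0.7, 0,0,-58.5,0,0.3, 0,0,-58.5,0,0.2, 0,0,-58.5,0,0.1, 0,0,-58.5,0,0.1,0,0,-58.5,0,0.1,0,0,-58.5,0,0.1]' 15; python3 -m handwheel '[0,0,0,0,0.1,0,0,0,0,0.1,0,0,0,0,0.1,0,0,10,0,0.1,0,0,30,0,0.1,0,0,50,0,0.1,0,0,50,0,0.1]';python3 -m handwheel '[0,0,0,0,0.1]'
```

```text
time: 3.8
eef_pos: [521.7, -286.0, 77.5]
eef_rot: [180.0, 0.0, 110.0]
wrist_force: [-1.1, -0.2, 3.2]
gripper_width: 30.5
grasp_force: 15.0
time: 4.5
eef_pos: [522.5, -286.5, 130.2]
eef_rot: [179.9, 0.2, 110.0]
wrist_force: [0.2, 0.2, -1.7]
gripper_width: 30.8
grasp_force: 15.0
time: 4.6
eef_pos: [521.5, -286.0, 127.0]
eef_rot: [180.0, 0.0, 110.0]
wrist_force: [0.1, 0.5, -0.5]
gripper_width: 30.4
grasp_force: 15.0
```

```bash
cat > look.py <<'E'
import sys
from h import *
def look(name,cam,x,y,w,h,f,pts=()):
    p=cams.camera(cam)
    c=cv2.resize(p["frame"][y:y+h,x:x+w,::-1],None,fx=f,fy=f,interpolation=cv2.INTER_CUBIC)
    c=np.clip(c*1.4,0,255).astype('uint8')
    for P in pts:
        u=(proj(p,P)[0]-[x,y]+.5)*f;cv2.circle(c,(int(u[0]),int(u[1])),3,(0,0,255),-1);print(P,u/f+[x,y])
    for k in range(0,w,10): cv2.putText(c,str(x+k),(k*f,10),0,.3,(0,0,255))
    for k in range(0,h,10): cv2.putText(c,str(y+k),(0,k*f+4),0,.3,(0,0,255))
    cv2.imwrite(f"pics/{name}.png",c)
    return p,c
E
python3 -c "
from look import *
look('f','side',290,190,110,130,4,[[521.5,-286,127],[521.5,-286,150]])"
```

```text
[521.5, -286, 127] [342.05211908 274.81267168]
[521.5, -286, 150] [342.49357402 266.48149324]
```

View pics/f.png

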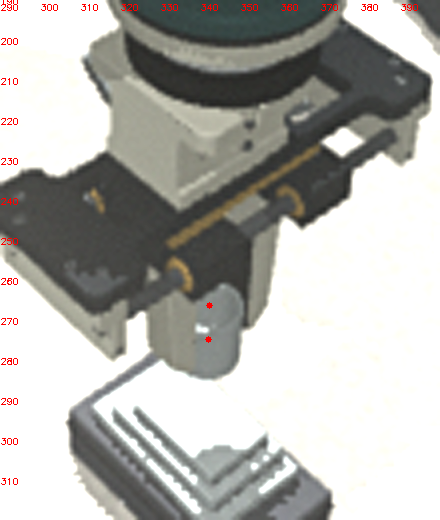

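The cup is held between the pads; crop axis at about (344,270) against a predicted 342, so the side camera has a bias of 1 to 2 px. Moving to the round dish.

```bash
python3 -m handwheel '[-5,25,0,0,0.1, -16,65,0,0,0.1, -28,110,0,0,0.1, -40,155,-5,0,0.1, -52,200,-15,0,0.1, -62,235,-30,0,0.1, -69,256,-45,0,0.1, -71.5,266,-60,0,0.1, -71.5,266,-75,0,0.1, -71.5,266,-75,0,0.1]'; python3 -m handwheel '[0,0,0,0,0.1,0,0,0,0,0.1]'; python3 -c "
from look import *
T=telemetry.sense()['eef_pos'];print(T)
p,a=look('g1','side',230,150,90,110,4,[T]);q,b=look('g2','top',290,210,100,110,4,[T])
cv2.imwrite('pics/g.png',np.hstack([a,b]))"
```

```text
time: 5.65
eef_pos: [449.2, -20.5, 49.6]
eef_rot: [-179.8, -0.1, 110.0]
wrist_force: [0.1, 0.3, 0.8]
gripper_width: 30.5
grasp_force: 15.0
time: 5.85
eef_pos: [450.6, -20.8, 52.7]
eef_rot: [180.0, 0.0, 109.9]
wrist_force: [0.5, -0.7, -0.9]
gripper_width: 30.7
grasp_force: 15.0
[450.60041793 -20.79201761  52.67192295]
[450.60041793 -20.79201761  52.67192295] [270.56042179 221.29328331]
[450.60041793 -20.79201761  52.67192295] [342.69268249 281.12048337]
```

View pics/g.png

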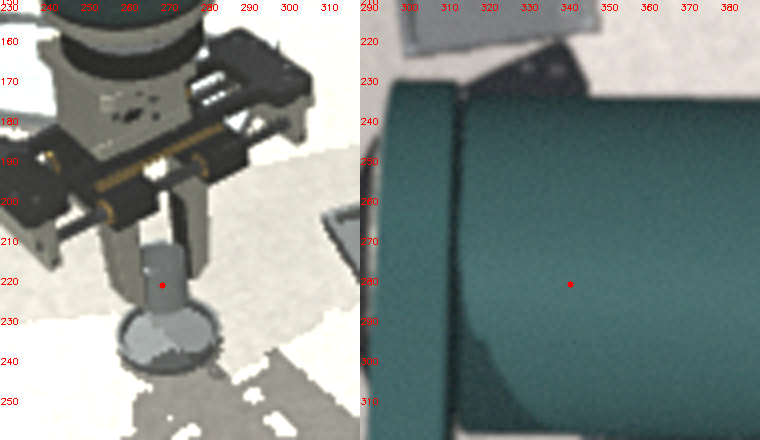

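Left crop: the cup axis at about x=271.5 lines up with the dish centre at (272,234). Lowering.

```bash
python3 -m handwheel '[0,1,-15,0,0.1, 0.5,2,-26,0,0.1, 0.5,2,-32,0,0.1, 0.5,2,-34.5,0,0.1,0.5,2,-35.5,0,0.1,0.5,2,-36,0,0.1,0.5,2,-36,0,0.1]';  python3 -m handwheel '[0,0,0,0,0.4,0,0,0,0,0.5,0,0,0,0,0.6,0,0,0,0,0.6,0,0,15,0,0.6,0,0,40,0,0.6,0,0,80,0,0.6,0,0,100,0,0.6]'
```

```text
time: 6.65
eef_pos: [450.7, -18.0, 16.4]
eef_rot: [180.0, 0.0, 110.0]
wrist_force: [-0.5, -0.5, 0.5]
gripper_width: 30.6
grasp_force: 15.0
time: 7.45
eef_pos: [451.3, -18.0, 120.4]
eef_rot: [179.8, 0.1, 110.0]
wrist_force: [0.0, 0.5, -0.5]
gripper_width: 55.8
grasp_force: 0.0
```

```bash
python3 -m handwheel '[12,-40,10,0,0.8, 25,-85,20,0,0.8, 40,-130,20,0,0.8,40,-130,20,0,0.8,40,-130,20,0,0.8]'; python3 -c "
from look import *
p,a=look('g1','side',300,265,80,75,5,[])
q,b=look('g2','top',424,200,80,75,5,[]); r,c=look('g3','side',240,205,60,45,5); r,d=look('g4','top',310,250,60,45,5)
cv2.imwrite('pics/i.png',np.vstack([np.hstack([a,b]),np.hstack([c,d,np.zeros((225,200,3),'uint8')])]))"
```

```text
time: 7.95
eef_pos: [490.5, -148.6, 136.7]
eef_rot: [-180.0, -0.0, 109.9]
wrist_force: [0.1, 0.4, -0.9]
gripper_width: 74.4
grasp_force: 0.0
```

View pics/i.png

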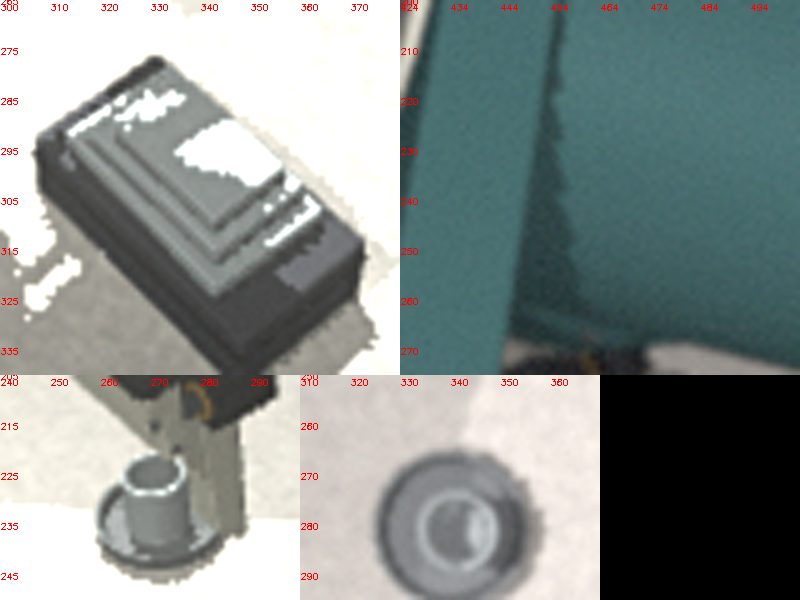

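Cup stands upright near the dish centre: side rim (271,225), top rim (341,281). The small lid's top corners in the side view are about (323,291), (343,311) and (357,299).

```bash
python3 -c "
from h import *
s=cams.camera('side');t=cams.camera('top')
print(proj(t,[451,-18,38]),'meas 341.4 280.6');print(proj(s,[451,-18,38]),'meas 271 224.6')
P=[ray(s,u,66)[:2] for u in((323,291),(343,310.6),(357,299.4))];print(P,(P[0]+P[2])/2)
for n,z in(('lid_small',66),('lid_medium',56),('lid_large',46)):
  r=cams.search_frame(n,s);print(n,[(x['location'],x['p'],ray(s,x['location'],z)[:2]) for x in r[:2]])
"
```

```text
[[340.44471369 280.69506955]] meas 341.4 280.6
[[270.43047879 224.47577775]] meas 271 224.6
[array([ 493.19333721, -265.82890232]), array([ 512.26774812, -320.26727418]), array([ 546.92700247, -306.7438821 ])] [ 520.06016984 -286.28639221]
lid_small [([343.4, 296.0], 0.88, array([ 525.72507201, -290.48715037]))]
lid_medium [([339.4, 304.2], 0.7, array([ 514.39853531, -298.55303376]))]
lid_large [([334.2, 311.0], 0.89, array([ 502.18741734, -302.84102558]))]
```

```bash
python3 -m handwheel '[8,-40,0,0,0.7, 18,-85,0,0,0.7, 27,-125,-10,0,0.7, 29,-137.5,-30,0,0.7, 29,-137.5,-55,0,0.7, 29,-137.5,-70,0,0.7, 29,-137.5,-76,0,0.7, 29,-137.5,-78.5,0,0.7, 29,-137.5,-78.5,0,0.7,29,-137.5,-78.5,0,0.1]' 20; python3 -m handwheel '[0,0,0,0,0.1,0,0,0,0,0.1,0,0,0,0,0.1,0,0,0,0,0.1,0,0,0,0,0.1]' ; python3 -m handwheel '[0,0,5,0,0.1,0,0,15,0,0.1,0,0,30,0,0.1,0,0,45,0,0.1,0,0,50,0,0.1,0,0,50,0,0.1]';  python3 -c "
from look import *
T=telemetry.sense()['eef_pos'];print(T)
look('j','side',290,210,110,130,4,[T])"
```

```text
time: 9.4
eef_pos: [520.1, -285.5, 58.8]
eef_rot: [179.9, 0.1, 110.0]
wrist_force: [-0.8, 0.4, 0.7]
gripper_width: 60.6
grasp_force: 0.0
time: 9.9
eef_pos: [519.7, -285.5, 58.0]
eef_rot: [180.0, 0.0, 110.0]
wrist_force: [0.3, 1.3, 4.4]
gripper_width: 37.7
grasp_force: 20.0
time: 10.5
eef_pos: [520.0, -285.7, 109.1]
eef_rot: [179.9, 0.1, 110.0]
wrist_force: [0.1, 0.5, 0.3]
gripper_width: 37.7
grasp_force: 20.0
[ 519.98284896 -285.73968048  109.09780945]
[ 519.98284896 -285.73968048  109.09780945] [340.91115389 281.18652983]
```

View pics/j.png

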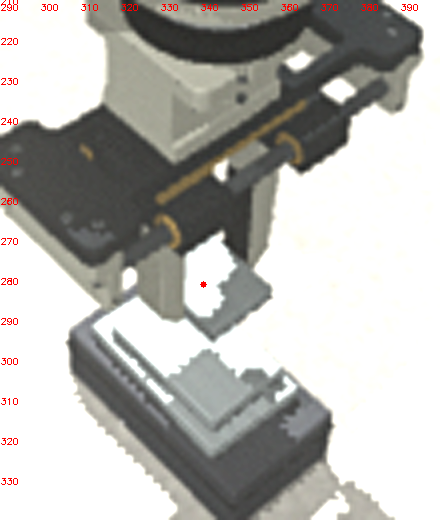

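The small lid is held and level. Its front end corners are at about (343,295) and (357.8,283). Below it, the medium lid shows front corner (342.8,317) and right corner (364,303).

```bash
python3 -c "
from h import *
s=cams.camera('side')
b=np.array([.6,.1])
m=(ray(s,np.array((343,295))-b,107.5)+ray(s,np.array((357.75,283))-b,107.5))[:2]/2
a=np.radians(-70.2);d=np.array([np.cos(a),np.sin(a)])
print(m,(m-[520,-285.7])@d,'expect 28')
v=np.load('cal.npy')[17:20];print(v)
c=np.radians(147.7);X=np.array([np.cos(c),np.sin(c)])
for x in(74.5,30,-33.5):print(x,np.array([482.5,269.5])+x*X)
"
```

```text
[ 529.54539055 -307.71592504] 23.94774622318556 expect 28
[482.35031228 268.60020689 147.72173012]
74.5 [419.52799342 309.30925003]
30 [457.142145   285.53057048]
-33.5 [510.81627141 251.5991963 ]
```

```bash
python3 -m handwheel '[-3,20,5,0,0.1, -8,55,10,0,0.1, -15,95,10,4,0.1, -23,140,10,8,0.1, -31,185,10,12,0.1, -39,230,10,16,0.1, -46,275,10,20,0.1, -54,320,10,24,0.1, -62,365,10,28,0.1, -70,410,10,32,0.1]'; python3 -m handwheel '[-7,45,0,3,0.1, -14,90,-5,5.7,0.1, -20,130,-15,5.7,0.1, -26,165,-30,5.7,0.1, -29,180,-45,5.7,0.1, -29.2,184,-60,5.7,0.1, -29.2,184,-70,5.7,0.1,-29.2,184,-70,5.7,0.1,-29.2,184,-70,5.7,0.1]';python3 -c "
from look import *
T=telemetry.sense()['eef_pos'];print(T,telemetry.sense()['eef_rot'])
p,a=look('g1','side',190,110,130,100,4,[T]);q,b=look('g2','top',130,250,65,100,4,[T])
cv2.imwrite('pics/k.png',np.hstack([a,b]))"
```

```text
time: 11.6
eef_pos: [448.0, 126.7, 117.5]
eef_rot: [180.0, -0.0, 142.1]
wrist_force: [1.2, -0.2, -0.1]
gripper_width: 37.7
grasp_force: 20.0
time: 12.5
eef_pos: [420.8, 307.5, 47.9]
eef_rot: [-180.0, 0.0, 147.6]
wrist_force: [0.7, -0.6, -0.2]
gripper_width: 37.9
grasp_force: 20.0
[420.79439952 307.54899455  47.89768039] [-1.79997639e+02  7.01241963e-03  1.47582580e+02]
[420.79439952 307.54899455  47.89768039] [232.95723546 154.73808807]
[420.79439952 307.54899455  47.89768039] [174.81667286 312.68358717]
```

View pics/k.png

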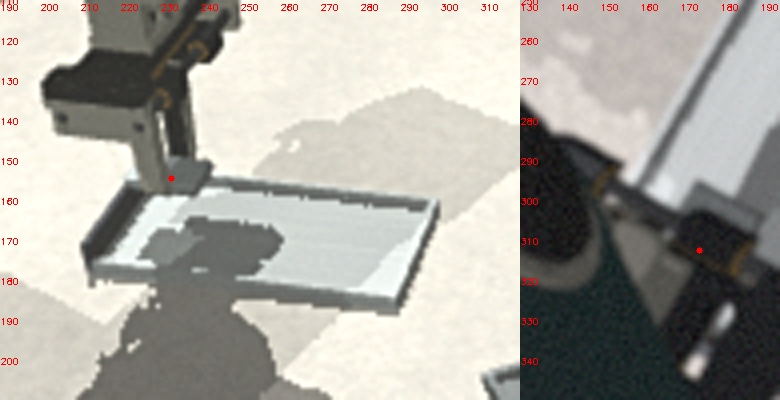

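The lid is over the tray near the stop and lined up with it: lid at crop (235,154), stop at (222,165). Placing it.

```bash
python3 -m handwheel '[0,0,-15,0,0.1, 0,0,-28,0,0.1, 0,0,-36,0,0.1, 0,0,-39.5,0,0.1,0,0,-41,0,0.1,0,0,-41.5,0,0.1,0,0,-41.5,0,0.1]';  python3 -m handwheel '[0,0,0,0,0.55,0,0,0,0,0.6,0,0,0,0,0.65,0,0,0,0,0.7,0,0,10,0,0.7,0,0,35,0,0.7,20,-20,80,-5,0.7,40,-60,110,-12,0.8,60,-110,110,-20,0.8,80,-160,110,-28,0.8]'; python3 -m handwheel '[10,-45,0,-5,0.8,20,-90,0,-9,0.8,20,-90,0,-9,0.8,20,-90,0,-9,0.8]'; python3 -c "
from look import *
p,a=look('g1','side',195,130,130,75,6,[]);cv2.imwrite('pics/l.png',a)
q,b=look('g2','top',135,205,130,150,4,[])
cv2.imwrite('pics/l2.png',b)"
```

```text
time: 13.3
eef_pos: [420.5, 308.7, 6.4]
eef_rot: [180.0, 0.0, 147.7]
wrist_force: [-0.4, -0.7, -0.2]
gripper_width: 37.3
grasp_force: 20.0
time: 14.3
eef_pos: [496.4, 159.6, 118.5]
eef_rot: [179.8, 0.0, 119.4]
wrist_force: [1.1, 1.2, -0.3]
gripper_width: 74.2
grasp_force: 0.0
time: 14.7
eef_pos: [515.6, 70.1, 116.7]
eef_rot: [180.0, -0.0, 110.6]
wrist_force: [-0.6, -0.6, 0.1]
gripper_width: 74.2
grasp_force: 0.0
```

View pics/l2.png

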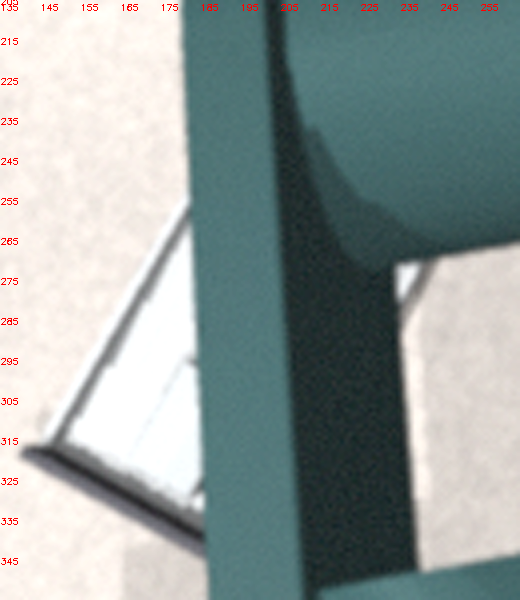

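The top crop shows the arm covering most of the tray; the stop is at (141,317) to (187,342), and the lid is only partly visible. I have one picture view left, so I'll measure by edge fitting from here. First I'll move the arm clear.

```bash
python3 -m handwheel '[-14,-40,20,0,0.8,-29,-85,40,0,0.8,-44,-130,60,0,0.8,-59,-175,80,0,0.8,-74,-220,90,0,0.8,-89,-265,100,0,0.8,-104,-310,100,0,0.8,-119,-355,100,0,0.8,-134,-400,100,0,0.8,-149,-445,100,0,0.8]'; python3 -m handwheel '[-15,-45,0,0,0.8,-30,-90,0,0,0.8,-45,-135,0,0,0.8,-60,-170,0,0,0.8,-66,-185,0,0,0.8,-66,-185,0,0,0.8,-66,-185,0,0,0.8]'
cat > edge.py <<'E'
from h import *
from scipy.ndimage import map_coordinates
from scipy.optimize import minimize
B={"top":np.array([.9,0]),"side":np.array([.6,.1])}   # pixel bias seen with the cup
def grad(p):
    g=cv2.GaussianBlur(p["frame"].astype(np.float32),(0,0),.8);
    gx=cv2.Sobel(g,cv2.CV_32F,1,0);gy=cv2.Sobel(g,cv2.CV_32F,0,1)
    return np.minimum(np.sqrt(gx**2+gy**2).max(2),150)
def outline(l,w,z,n=40):
    c=np.array([[1,1],[-1,1],[-1,-1],[1,-1],[1,1]])*[l/2,w/2]
    P=np.vstack([np.linspace(c[i],c[i+1],n)[2:-2] for i in range(4)])
    return np.c_[P,np.full(len(P),z)]
def efit(pics,V,q0,rng=(8,8,4),bias=True):
    G=[(p,grad(p),B[k] if bias else 0) for k,p in pics.items()]
    def f(q):
        return -sum(map_coordinates(g,(proj(p,place(V,q))+b)[:,::-1].T,order=1).mean() for p,g,b in G)
    q0=np.array(q0,float);best=[]
    for dx in np.arange(-rng[0],rng[0]+1,2):
        for dy in np.arange(-rng[1],rng[1]+1,2):
            for da in np.arange(-rng[2],rng[2]+1,2): best.append((f(q0+[dx,dy,da]),dx,dy,da))
    best.sort();q=q0+best[0][1:]
    r=minimize(f,q,method="Nelder-Mead",options={"initial_simplex":q+np.array([[0,0,0],[1.5,0,0],[0,1.5,0],[0,0,1.5]])})
    return r.x.round(1),round(-r.fun,1)
def report():
    P={k:cams.camera(k) for k in("top","side")}
    J=[("top",),("side",),("top","side")]
    return P,[{k:P[k] for k in j} for j in J]
E
python3 - <<'E'
from edge import *
P,J=report();np.savez("fr.npz",top=P["top"]["frame"],side=P["side"]["frame"])
M={"med":(outline(74,47,56),[519.5,-285,-70]),"large":(outline(92,56,46),[520,-285,-70]),"box":(outline(124,68,36),[521,-284,-70]),
"bd":(outline(160,104,10),[658,3,2.6]),"tray":(np.vstack([outline(237,130,12),outline(225,120,12)]),[482,269.5,147.7]),"small":(outline(56,38,14),[419.5,309,147.7])}
for n,(V,q) in M.items(): print(n,*[efit(j,V,q) for j in J])
E
```

```text
time: 15.8
eef_pos: [366.4, -374.9, 216.4]
eef_rot: [180.0, 0.0, 110.8]
wrist_force: [1.9, 0.1, 0.2]
gripper_width: 74.2
grasp_force: 0.0
time: 16.5
eef_pos: [301.5, -558.1, 216.0]
eef_rot: [180.0, -0.0, 110.7]
wrist_force: [0.0, -0.1, -0.2]
gripper_width: 74.5
grasp_force: 0.0
med (array([ 524.7, -280.4,  -71.6]), np.float64(90.3)) (array([ 524.9, -293.8,  -70.6]), np.float64(103.6)) (array([ 526.9, -293.6,  -71.9]), np.float64(173.1))
large (array([ 520. , -277.8,  -72. ]), np.float64(130.9)) (array([ 518.8, -280.9,  -71.8]), np.float64(86.3)) (array([ 519.6, -278.3,  -72.2]), np.float64(208.3))
box (array([ 515.8, -282. ,  -70.8]), np.float64(111.1)) (array([ 523.3, -292.1,  -70.4]), np.float64(71.1)) (array([ 520. , -279.8,  -70.3]), np.float64(165.3))
bd (array([659.1,   5.8,   3.2]), np.float64(131.1)) (array([660.6,  11.2,   2.6]), np.float64(111.5)) (array([659. ,   8.1,   2.9]), np.float64(228.4))
tray (array([480.6, 263.7, 148.5]), np.float64(106.0)) (array([487.5, 278. , 142.8]), np.float64(55.3)) (array([480.8, 263.7, 148.5]), np.float64(154.3))
small (array([418.7, 311.3, 146.7]), np.float64(106.8)) (array([389.1, 317.2, 227.2]), np.float64(68.5)) (array([413.9, 304.7, 145.7]), np.float64(134.0))
```

Run:
```python
from edge import *
P,J=report()
def seg(a,b,z,n=60): return np.c_[np.linspace(a,b,n),np.full(n,z)]
V=np.vstack([seg((-118.5,-65),(112,-65),12),seg((-118.5,65),(112,65),12),seg((-118.5,-62),(-118.5,62),12),seg((118.5,-62),(118.5,62),26),seg((112.5,60),(112.5,-60),26),seg((112,60),(-112,60),12)])
for j in J: print("tray",efit(j,V,[482,269,147.7],(6,6,2)))
Vi=np.vstack([seg((-118.5,-65),(112,-65),12),seg((-118.5,65),(112,65),12)])
print("sides only",efit(J[0],Vi,[482,269,147.7],(6,6,2)))
# box: silhouette edges: top face only / with bottom edges
for q in([519.5,-285,-70],): print("small-in-tray z14 & bottom",efit(J[0],outline(56,38,14),[419.5,309,147.7],(6,6,2)))
print("large",[efit(j,outline(92,56,46),[520,-283,-70],(6,6,2)) for j in J]);print("med",[efit(j,outline(74,47,56),[520,-283,-70],(6,4,2)) for j in J])
```

```text
tray (array([477.1, 266.3, 148.4]), np.float64(118.1))
tray (array([485.2, 269.4, 147.4]), np.float64(45.2))
tray (array([477.1, 266.5, 148.4]), np.float64(158.7))
sides only (array([477.5, 265.6, 148.5]), np.float64(118.0))
small-in-tray z14 & bottom (array([418.6, 311.2, 146.6]), np.float64(106.9))
large [(array([ 520. , -277.8,  -72. ]), np.float64(130.7)), (array([ 518.9, -280.9,  -72.5]), np.float64(86.9)), (array([ 519.6, -278.3,  -72.4]), np.float64(208.7))]
med [(array([ 524.7, -280.3,  -71.8]), np.float64(90.3)), (array([ 521. , -287.2,  -72.3]), np.float64(87.9)), (array([ 518.5, -281.9,  -70.9]), np.float64(162.9))]
```

```bash
python3 -m handwheel '[26,33,-10,-8.5,1,52,66,-20,-17,1,78,99,-30,-25.5,1,104,132,-40,-34,1,130,165,-50,-42.5,1,156,198,-60,-51,1,180,228,-70,-59.5,1,202,255,-80,-68,1,214,270,-90,-76.5,1,218.7,274.5,-100,-85,1]' 4; python3 -m handwheel '[0,0,-10,-5.7,1,0,0,-20,-5.7,1,0,0,-20,-5.7,1,0,0,-20,-5.7,1]'
```

```text
time: 17.7
eef_pos: [520.3, -282.2, 116.0]
eef_rot: [180.0, -0.0, 25.5]
wrist_force: [-0.3, -0.6, 0.5]
gripper_width: 93.2
grasp_force: 0.0
time: 18.1
eef_pos: [519.0, -284.6, 96.3]
eef_rot: [180.0, -0.0, 20.1]
wrist_force: [0.3, -0.5, 0.3]
gripper_width: 92.8
grasp_force: 0.0
```

```bash
python3 -m handwheel '[0.5,1,-20,0,1,0.5,1,-36,0,1,0.5,1,-44,0,1,0.5,1,-47.5,0,1,0.5,1,-47.5,0,1,0.5,1,-47.5,0,0.9,0.5,1,-47.5,0,0.8,0.5,1,-47.5,0,0.75,0.5,1,-47.5,0,0.75,0.5,1,-47.5,0,0.75]' 4; python3 -m handwheel '[0,0,0,0,0.75,0,0,0,0,0.75]'
```

```text
time: 19.1
eef_pos: [519.8, -283.8, 49.1]
eef_rot: [180.0, -0.0, 20.0]
wrist_force: [-0.6, 1.7, 5.4]
gripper_width: 74.1
grasp_force: 4.0
time: 19.3
eef_pos: [519.8, -283.8, 49.0]
eef_rot: [180.0, -0.0, 20.0]
wrist_force: [-2.5, 1.1, 6.4]
gripper_width: 73.9
grasp_force: 4.0
```

```bash
python3 -m handwheel '[0,0,0,0,0.9,0,0,0,0,1,0,0,0,0,1,0,0,10,0,1,0,0,25,5,0.9,0,0,30,13.5,0.8,0,0,30,22,0.8,0,0,30,30.5,0.8,0,0,30,39,0.8,0,0,30,47.5,0.8]' 20; python3 -m handwheel '[0,0,0,8.5,0.8,0,0,0,17,0.8,0,0,0,25.5,0.8,0,0,0,34,0.8,0,0,0,42.5,0.8,0,0,-10,42.5,0.8,0,0,-23,42.5,0.8,0,0,-29,42.5,0.8,0,0,-31,42.5,0.8,0,0,-31,42.5,0.8]'; python3 -m handwheel '[0,0,0,0,0.6,0,0,0,0,0.4,0,0,0,0,0.3,0,0,0,0,0.3,0,0,0,0,0.3,0,0,5,0,0.3,0,0,15,0,0.3,0,0,35,0,0.3,0,0,60,0,0.3,0,0,60,0,0.3]'
```

```text
time: 20.3
eef_pos: [519.8, -283.8, 79.3]
eef_rot: [180.0, 0.0, 67.8]
wrist_force: [0.4, 0.5, -0.1]
gripper_width: 74.3
grasp_force: 0.0
time: 21.3
eef_pos: [519.5, -283.5, 47.0]
eef_rot: [-180.0, -0.0, 109.9]
wrist_force: [0.1, -0.0, 0.4]
gripper_width: 74.2
grasp_force: 0.0
time: 22.3
eef_pos: [520.9, -284.4, 111.9]
eef_rot: [179.8, 0.2, 110.0]
wrist_force: [0.4, -0.1, -1.0]
gripper_width: 47.1
grasp_force: 20.0
```

```bash
python3 -m handwheel '[-3,20,5,0,0.3, -6,55,8,0,0.3, -10,95,8,4,0.3, -15,140,8,8,0.3, -20,185,8,12,0.3, -25,230,8,16,0.3, -30,275,8,20,0.3, -35,320,8,24,0.3, -40,365,8,28,0.3, -45,410,8,32,0.3]'; python3 -m handwheel '[-5,45,0,3,0.3, -10,90,-5,5.7,0.3, -14,125,-15,5.7,0.3, -17,148,-30,5.7,0.3, -18.8,158,-45,5.7,0.3, -18.8,160,-60,5.7,0.3, -18.8,160,-75,5.7,0.3,-18.8,160,-75,5.7,0.3,-18.8,160,-75,5.7,0.3]'; python3 -m handwheel '[0,0,0,0,0.3,0,0,0,0,0.3]'
```

```text
time: 23.3
eef_pos: [473.2, 128.5, 115.2]
eef_rot: [-180.0, -0.0, 142.1]
wrist_force: [0.8, 0.3, -1.4]
gripper_width: 47.0
grasp_force: 20.0
time: 24.2
eef_pos: [456.1, 285.5, 40.5]
eef_rot: [-180.0, -0.0, 147.6]
wrist_force: [0.5, -0.5, -1.0]
gripper_width: 46.6
grasp_force: 20.0
time: 24.4
eef_pos: [456.3, 286.2, 41.3]
eef_rot: [179.9, 0.0, 147.6]
wrist_force: [-0.9, -0.5, -0.3]
gripper_width: 46.9
grasp_force: 20.0
```

```bash
python3 -m handwheel '[0,0,-10,0,0.3,0,0,-17,0,0.3,0,0,-22,0,0.3,0,0,-24,0,0.3,0,0,-25,0,0.3,0,0,-25,0,0.3]' 20;  python3 -m handwheel '[0,0,-0.5,0,0.3,0,0,-1,0,0.3,0,0,-1.5,0,0.3,0,0,-2,0,0.3,0,0,-2.5,0,0.3,0,0,-3,0,0.3,0,0,-3.5,0,0.3,0,0,-3.5,0,0.3]' 4
```

```text
time: 25.0
eef_pos: [455.8, 286.4, 15.7]
eef_rot: [180.0, -0.0, 147.7]
wrist_force: [-0.6, -0.3, 0.3]
gripper_width: 46.7
grasp_force: 20.0
time: 25.8
eef_pos: [455.9, 286.4, 12.2]
eef_rot: [180.0, 0.0, 147.7]
wrist_force: [-0.1, 0.2, 3.8]
gripper_width: 47.0
grasp_force: 4.0
```

```bash
python3 -m handwheel '[0,0,-0.5,0,0.3,0,0,-1,0,0.3,0,0,-1,0,0.52,0,0,-1,0,0.56,0,0,-1,0,0.62,0,0,-1,0,0.7,0,0,5,0,0.7,0,0,20,0,0.7,0,0,45,0,0.7,0,0,80,0,0.7]' 3;  python3 -m handwheel '[20,-20,10,-5,0.7,40,-60,20,-12,0.3,60,-110,30,-20,0.1,70,-160,30,-28,0,75,-210,30,-36,0,80,-255,30,-44,0,80,-300,30,-52,0,80,-345,30,-60,0,80,-390,30,-68,0,80,-435,30,-76,0]'
```

```text
time: 26.8
eef_pos: [455.3, 286.0, 93.0]
eef_rot: [-179.9, -0.0, 147.7]
wrist_force: [-0.1, -0.4, 1.5]
gripper_width: 65.1
grasp_force: 0.0
time: 27.8
eef_pos: [535.6, -150.6, 123.7]
eef_rot: [179.9, -0.0, 71.3]
wrist_force: [1.9, 0.6, 0.1]
gripper_width: 1.2
grasp_force: 0.0
```

```bash
python3 -m handwheel '[-10,-15,-5,-8,0,-20,-33,-10,-16,0,-30,-50,-20,-24,0,-38,-63,-30,-32,0,-40.7,-67.4,-40,-40,0,-40.7,-67.4,-55,-48,0,-40.7,-67.4,-68,-51.7,0,-40.7,-67.4,-76,-51.7,0,-40.7,-67.4,-76,-51.7,0,-40.7,-67.4,-76,-51.7,0]'; python3 -m handwheel '[0,0,0,0,0]'
```

```text
time: 28.8
eef_pos: [495.4, -216.2, 46.9]
eef_rot: [180.0, -0.0, 20.1]
wrist_force: [-0.5, -0.5, 0.4]
gripper_width: 0.4
grasp_force: 0.0
time: 28.9
eef_pos: [495.5, -216.2, 47.0]
eef_rot: [180.0, -0.0, 20.0]
wrist_force: [0.4, -0.1, 0.0]
gripper_width: 0.7
grasp_force: 0.0
```

```bash
python3 -m handwheel '[0,0,-4,0,0,0,0,-8,0,0,0,0,-8,0,0,0.7,-2,-8,0,0,1.5,-4,-8,0,0,2.2,-6,-8,0,0,2.9,-8,-8,0,0,3.7,-10,-8,0,0,4.3,-11.8,-8,0,0,4.3,-11.8,-8,0,0]'; python3 -m handwheel '[0,0,0,0,0,0,0,0,0,0]'; python3 -m handwheel '[-1,3,0,0,0,-1.5,5,15,0,0,-1.5,5,40,8,0.3,5,-15,45,16,0.6,15,-40,45,24,0.8,21.5,-58,45,32,0.8,21.5,-59.5,45,40,0.8,21.5,-59.5,45,48,0.8,21.5,-59.5,45,56,0.8,21.5,-59.5,45,64,0.8]' 20
```

```text
time: 29.9
eef_pos: [499.5, -228.1, 38.0]
eef_rot: [-180.0, 0.0, 20.0]
wrist_force: [-0.2, 1.1, 0.9]
gripper_width: 0.6
grasp_force: 0.2
time: 30.1
eef_pos: [499.4, -227.9, 38.0]
eef_rot: [180.0, -0.0, 20.0]
wrist_force: [-1.3, -0.5, 0.2]
gripper_width: 0.5
grasp_force: 0.0
time: 31.1
eef_pos: [521.1, -287.3, 84.3]
eef_rot: [180.0, 0.0, 84.3]
wrist_force: [-0.9, -0.2, -0.2]
gripper_width: 60.0
grasp_force: 0.0
```

```bash
python3 -m handwheel '[0,0,0,8.5,0.8,0,0,-10,17,0.8,0,0,-20,25.7,0.8,0,0,-35,25.7,0.8,0,0,-43,25.7,0.8,0,0,-46,25.7,0.8,0,0,-46,25.7,0.8,0,0,-46,25.7,0.7,0,0,-46,25.7,0.5,0,0,-46,25.7,0.4]' 20; python3 -m handwheel '[0,0,0,0,0.4,0,0,0,0,0.4,0,0,0,0,0.4,0,0,5,0,0.4,0,0,15,0,0.4,0,0,35,0,0.4,0,0,65,0,0.4,0,0,70,0,0.4]'
python3 - <<'E'
from h import *
s=cams.camera('side');print(telemetry.sense()['eef_pos'])
cv2.imwrite('pics/held_large.png',s['frame'][:,:,::-1])
print([(n,[(np.round(ray(s,x['location'],z)[:2],0),x['p']) for x in cams.search_frame(n,s)]) for n,z in(('lid_large',110),('box',36))])
E
```

```text
time: 32.1
eef_pos: [521.2, -287.5, 37.6]
eef_rot: [180.0, 0.0, 109.6]
wrist_force: [-1.3, 0.2, 1.8]
gripper_width: 55.9
grasp_force: 20.0
time: 32.9
eef_pos: [522.0, -288.0, 111.0]
eef_rot: [179.8, 0.2, 109.7]
wrist_force: [0.5, -0.2, -1.4]
gripper_width: 55.8
grasp_force: 20.0
[ 521.76935279 -287.94417528  109.9398472 ]
[('lid_large', [(array([ 532., -299.]), 0.67)]), ('box', [(array([ 512., -306.]), 0.8)])]
```

```bash
python3 -m handwheel '[0,20,5,0,0.4, -1,55,8,0,0.4, -2,95,8,4,0.4, -3,140,8,8,0.4, -4,185,8,12,0.4, -5,230,8,16,0.4, -6,275,8,20,0.4, -7,320,8,24,0.4, -8,365,8,28,0.4, -9,410,8,32,0.4]'; python3 -m handwheel '[-1,45,0,3,0.4, -2,80,-5,6,0.4, -3,105,-15,6,0.4, -3.2,122,-30,6,0.4, -3.2,129,-45,6,0.4, -3.2,130.4,-60,6,0.4, -3.2,130.4,-75,6,0.4,-3.2,130.4,-75,6,0.4,-3.2,130.4,-75,6,0.4]'; python3 -m handwheel '[0,0,0,0,0.4,0,0,0,0,0.4]'
```

```text
time: 34.05
eef_pos: [510.6, 124.9, 114.0]
eef_rot: [-179.9, -0.1, 141.8]
wrist_force: [0.6, -0.9, -1.1]
gripper_width: 55.8
grasp_force: 20.0
time: 34.95
eef_pos: [508.9, 252.3, 39.9]
eef_rot: [-180.0, -0.0, 147.6]
wrist_force: [0.0, 0.9, -0.5]
gripper_width: 55.8
grasp_force: 20.0
time: 35.15
eef_pos: [509.2, 252.9, 40.9]
eef_rot: [179.9, 0.0, 147.6]
wrist_force: [-0.1, -0.5, -1.2]
gripper_width: 55.4
grasp_force: 20.0
```

```bash
python3 -m handwheel '[0,0,-8,0,0.4,0,0,-14,0,0.4,0,0,-18,0,0.4,0,0,-20,0,0.4,0,0,-20,0,0.4,0,0,-20,0,0.4]' 20;  python3 -m handwheel '[0,0,-1,0,0.4,0,0,-2,0,0.4,0,0,-3,0,0.4,0,0,-4,0,0.4,0,0,-5,0,0.4,0,0,-6,0,0.4,0,0,-7,0,0.4,0,0,-7.7,0,0.4,0,0,-7.7,0,0.4]' 4
```

```text
time: 35.75
eef_pos: [508.8, 253.1, 20.1]
eef_rot: [180.0, 0.0, 147.7]
wrist_force: [-0.2, -0.3, -1.6]
gripper_width: 55.7
grasp_force: 20.0
time: 36.65
eef_pos: [508.7, 253.0, 12.3]
eef_rot: [-180.0, -0.0, 147.7]
wrist_force: [-0.3, 0.2, 0.5]
gripper_width: 56.1
grasp_force: 4.0
```

```bash
python3 -m handwheel '[0,0,-0.5,0,0.4,0,0,-0.5,0,0.62,0,0,-0.5,0,0.66,0,0,-0.5,0,0.72,0,0,-0.5,0,0.8,0,0,6,0,0.8,0,0,25,0,0.8,0,0,50,0,0.8,0,0,90,0,0.8,1,-40,95,-5,1]' 3;  python3 -m handwheel '[1,-45,5,-5,1,2,-90,5,-10,1,3,-135,5,-15,1,4,-180,5,-20,1,5,-225,5,-25,1,6,-270,5,-30,1,7,-315,0,-32.7,1,8,-360,0,-32.7,1,9,-405,0,-32.7,1,10,-450,0,-32.7,1]'; python3 -m handwheel '[1,-35,0,0,1,2,-46.5,0,0,1,2,-46.5,0,0,1,2,-46.5,0,0,1]'; python3 -c "
from look import *
print(telemetry.sense()['eef_pos'])
X=np.array([-.8453,.5344]);S=np.array([418.3,310.1]);Y=np.array([-.5344,-.8453])
pts=[]
p,a=look('g1','side',205,140,100,55,7,pts);q,b=look('g2','top',135,205,130,150,4,pts)
raw=[x['frame'] for x in(p,q)];np.savez('fin.npz',side=raw[0],top=raw[1])
for im in(a,b):pass
a2=cv2.resize(p['frame'][140:195,205:305,::-1],None,fx=7.8,fy=5.2,interpolation=cv2.INTER_CUBIC)
b2=cv2.resize(cv2.rotate(q['frame'][205:355,135:265,::-1],cv2.ROTATE_90_COUNTERCLOCKWISE)[5:,:],None,fx=2.35*1.0,fy=2.35,interpolation=cv2.INTER_CUBIC)
h=600-a2.shape[0];q4=cv2.resize(q['frame'][205:355,135:265,::-1],None,fx=2.08,fy=2.08,interpolation=cv2.INTER_CUBIC)[:h]
can=np.zeros((600,780,3),'uint8');can[:a2.shape[0],:a2.shape[1]]=a2;can[a2.shape[0]:a2.shape[0]+q4.shape[0],:q4.shape[1]]=q4
c3=cv2.resize(p['frame'][200:250,240:400,::-1],None,fx=3,fy=3);can[a2.shape[0]:a2.shape[0]+150,290:290+480]=c3
cv2.imwrite('pics/fin.png',can)"
```

```text
time: 37.65
eef_pos: [511.2, 215.6, 112.6]
eef_rot: [179.7, 0.2, 142.8]
wrist_force: [1.3, -1.0, -0.7]
gripper_width: 78.8
grasp_force: 0.0
time: 38.65
eef_pos: [519.5, -239.0, 108.0]
eef_rot: [180.0, 0.0, 110.0]
wrist_force: [0.5, 1.0, 0.1]
gripper_width: 92.7
grasp_force: 0.0
time: 39.05
eef_pos: [521.8, -282.6, 107.4]
eef_rot: [180.0, -0.0, 110.0]
wrist_force: [-0.3, -0.6, -0.1]
gripper_width: 93.0
grasp_force: 0.0
[ 521.77082526 -282.57437421  107.41010082]
```

View pics/fin.png

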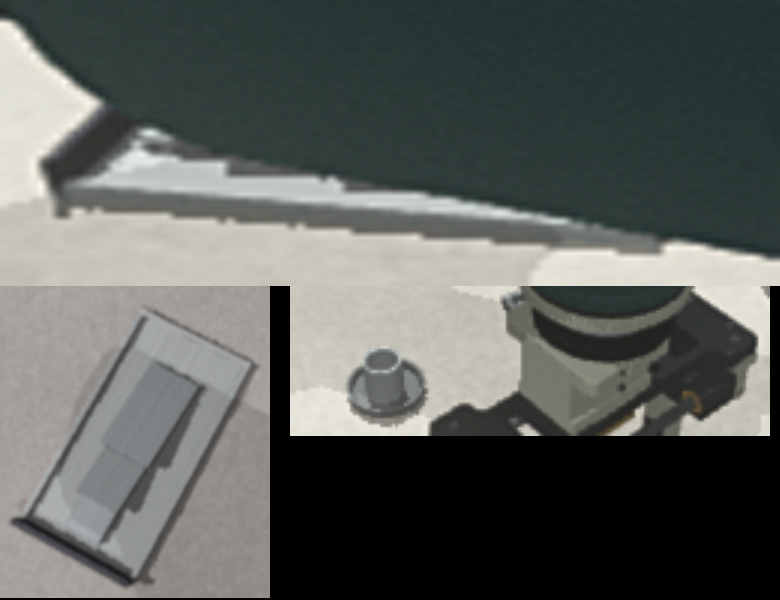

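The final picture shows the row down the tray's middle from the stop: small, medium, large. Each overlaps the one before, with joints at about (97,501) and (125,456) in the top crop. The cup is upright in its dish. Now the box.

```bash
python3 -m handwheel '[-1,-0.5,-25,0,1,-1,-0.5,-50,0,1,-1,-0.5,-75,0,1,-1,-0.5,-90,0,1,-1,-0.5,-97,0,1,-1,-0.5,-97,0,1,-1,-0.5,-97,0,0.85,-1,-0.5,-97,0,0.7,-1,-0.5,-97,0,0.6,-1,-0.5,-97,0,0.6]' 40; python3 -m handwheel '[0,0,0,0,0.6,0,0,0,0,0.6,0,0,0,0,0.6,0,0,5,0,0.6,0,0,20,0,0.6,0,0,45,0,0.6,0,0,70,0,0.6,0,0,70,0,0.6]'
python3 - <<'E'
from edge import *
P,J=report();s=P["side"];print(telemetry.sense()['eef_pos'])
T=telemetry.sense()['eef_pos']
print("side fit of held box top",efit(J[1],outline(124,68,T[2]+26),[T[0],T[1],-70],(8,8,0)))
E
```

```text
time: 40.15
eef_pos: [521.2, -284.1, 11.1]
eef_rot: [179.9, 0.0, 110.0]
wrist_force: [0.5, 1.1, 3.6]
gripper_width: 67.6
grasp_force: 40.0
time: 40.95
eef_pos: [522.0, -284.8, 84.6]
eef_rot: [179.8, 0.2, 110.0]
wrist_force: [1.0, -0.0, -3.5]
gripper_width: 67.7
grasp_force: 40.0
[ 520.68068114 -284.01948729   80.48111149]
side fit of held box top (array([ 526.2, -294.1,  -77. ]), np.float64(85.1))
```

```bash
python3 -m handwheel '[8,18,5,4,0.6,22,48,5,12,0.6,38,82,5,20,0.6,54,116,5,28,0.6,70,150,5,36,0.6,86,184,5,44,0.6,102,215,5,52,0.6,118,245,5,60,0.6,130,270,5,66,0.6,136,284,0,71,0.6]'; python3 -m handwheel '[2.5,4.4,-10,1.9,0.6,2.5,4.4,-25,1.9,0.6,2.5,4.4,-35,1.9,0.6,2.5,4.4,-40,1.9,0.6,2.5,4.4,-40,1.9,0.6,2.5,4.4,-40,1.9,0.6]'
python3 - <<'E'
from edge import *
P,J=report();s=P["side"];T=telemetry.sense();print(T['eef_pos'],T['eef_rot'])
cv2.imwrite('pics/boxhold.png',s['frame'][:,:,::-1])
for n,z in(('box',T['eef_pos'][2]+26),('box_dish',8)):
    print(n,[(x['location'],x['p'],ray(s,x['location'],z)[:2].round(0)) for x in cams.search_frame(n,s)])
E
```

```text
time: 42.05
eef_pos: [656.9, 2.1, 78.8]
eef_rot: [180.0, -0.1, -178.7]
wrist_force: [-0.3, -0.6, -3.8]
gripper_width: 67.5
grasp_force: 40.0
time: 42.65
eef_pos: [659.3, 3.9, 40.6]
eef_rot: [-180.0, 0.0, -177.2]
wrist_force: [-0.6, 0.9, -3.4]
gripper_width: 67.9
grasp_force: 40.0
[659.52542543   4.14381212  41.05587812] [-1.79993374e+02  5.93473338e-02 -1.77168254e+02]
box [([338.0, 201.5], 0.85, array([623., -27.]))]
box_dish [([345.4, 213.8], 0.58, array([651., -15.]))]
```

```bash
python3 -m handwheel '[0,0,-8,0,0.6,0,0,-14,0,0.6,0,0,-18,0,0.6,0,0,-21,0,0.6,0,0,-22.5,0,0.6,0,0,-22.5,0,0.6]'; python3 -m handwheel '[0,0,-1,0,0.6,0,0,-2,0,0.6,0,0,-2.8,0,0.6,0,0,-3.2,0,0.6,0,0,-3.2,0,0.6]'
```

```text
time: 43.45
eef_pos: [659.2, 4.4, 17.6]
eef_rot: [180.0, -0.0, -177.1]
wrist_force: [0.4, 0.8, -4.0]
gripper_width: 67.4
grasp_force: 40.0
time: 43.95
eef_pos: [659.3, 4.4, 15.1]
eef_rot: [180.0, 0.0, -177.1]
wrist_force: [-3.6, -0.1, 2.4]
gripper_width: 67.9
grasp_force: 40.0
```

```bash
python3 -m handwheel '[0,0,0,0,0.75,0,0,0,0,0.8,0,0,0,0,0.9,0,0,0,0,1,0,0,10,0,1,0,0,35,0,1,0,0,80,0,1,-30,-30,110,-8,1,-60,-70,130,-16,1,-90,-110,150,-24,1]' 20; python3 -m handwheel '[-30,-40,10,-8,1,-60,-80,20,-16,1,-80,-125,20,-24,1,-90,-170,20,-32,1,-100,-215,20,-40,1,-110,-260,20,-45,1,-120,-305,20,-45,1,-130,-350,20,-45,1,-140,-390,20,-45,1,-150,-430,20,-45,1]';python3 -m handwheel '[0,0,0,0,1,0,0,0,0,1]'
python3 - <<'E'
from edge import *
P,J=report();print(telemetry.sense()['time'],telemetry.sense()['eef_pos'])
print("box",[efit(j,outline(124,68,40),[659.3,4.4,2.9],(8,8,2)) for j in J]);print("dish",[efit(j,outline(160,104,10),[659.3,4.4,2.9],(8,8,2)) for j in J])
for k,p in P.items():
  for n,z in(('cup',38),('lid_small',14),('lid_medium',16),('lid_large',20),('box',40),('bottle',75),('beaker',42)):
    print(k,n,[(ray(p,x['location'],z)[:2].round(0),round(x['p'],2)) for x in cams.search_frame(n,p)[:2]])
E
```

```text
time: 44.95
eef_pos: [573.6, -99.2, 163.1]
eef_rot: [180.0, 0.1, 158.6]
wrist_force: [0.7, 0.4, -1.3]
gripper_width: 93.0
grasp_force: 0.0
time: 45.95
eef_pos: [423.8, -530.2, 181.9]
eef_rot: [180.0, 0.0, 113.8]
wrist_force: [1.0, -0.1, 1.0]
gripper_width: 93.2
grasp_force: 0.0
time: 46.15
eef_pos: [424.2, -528.9, 181.3]
eef_rot: [180.0, -0.0, 113.8]
wrist_force: [0.2, 0.0, -0.2]
gripper_width: 92.7
grasp_force: 0.0
46.25 [ 424.86140014 -527.7542001   181.53749759]
box [(array([666.8,   6.8,   2.7]), np.float64(63.5)), (array([663.1,  35.4, -53.7]), np.float64(34.5)), (array([666.8,   6.7,   2.6]), np.float64(68.1))]
dish [(array([658.8,   8.4,   2.7]), np.float64(129.5)), (array([622.3,  50.1,  -9. ]), np.float64(25.4)), (array([658.8,   8.4,   2.7]), np.float64(135.9))]
top cup [(array([456., -13.]), 0.48)]
top lid_small [(array([405., 314.]), 0.64)]
top lid_medium [(array([449., 294.]), 0.6)]
top lid_large [(array([505., 253.]), 0.74)]
top box [(array([653.,   5.]), 0.68)]
top bottle [(array([751., 222.]), 0.76), (array([ 740., -223.]), 0.36)]
top beaker [(array([ 755., -232.]), 0.94), (array([454.,  -4.]), 0.38)]
side cup []
side lid_small []
side lid_medium []
side lid_large []
side box []
side bottle []
side beaker []
```

```bash
python3 -c "
from rig import order;print(order.finish_job())"
```

```text
the job is handed in; nothing more can be done
None
```

I handed the job in at about 46 s. The cup is upright in the round dish, the three lids are shingled from the end stop along the tray's middle, and the box is flat lengthwise in its dish; the robot's readings and top-camera fixes agree. I never saw the two tilted lids' far ends close up or viewed the box in its dish, and I kept the arm clear of the bottle and beaker.

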